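Release the ratchet clamp on the seed box

TASK

Two ratchet box clamps stand on the seed-store bench: one holds a wooden seed box, the other a blue tub. Release the one with the wooden box: flip its red pawl lever right over so that the ratchet lets go, then slide the jaw back away from the box to the end of its travel and leave both so. Leave the box standing where it is, and do not touch the clamp with the blue tub.

Things in the scene. Friction and masses are not known exactly. Their poses are not given: they have to be found in the camera images.
- pawl (a joint): red pawl lever of the clamp with the wooden box: hinge on a vertical pivot, 0 = engaged in the rack (jaw cannot go back), 0.9 rad = fully flipped, free; grows counterclockwise from above. Starts between 0 and 0.08 and stays where it is left (about 1 N at the knob moves it); the ratchet lets go past about 0.2 rad
- jaw (a joint): sliding jaw of that clamp: 0 m = up against the wooden box, 0.075 m = end of its travel, away from the box. It starts between 0 and 0.006, drags with about 3 N friction and stays where it is left. With the pawl engaged it stops at about 0.009
- pawl_knob (a point): centre of the upright red knob on the pawl lever: 18 mm diameter, 50 mm above the bench, top 20 mm higher, flat lever 26 mm lower. In the clamp's axes (see jaw_handle) the pivot lies +26 mm x, +54 mm y from it at joint 0; flipping 0.9 rad swings it 52 mm in the clamp's +x to the same y, bulging 6 mm to -y midway. Axes turn with the lever, at 0 equal to the clamp's
- jaw_handle (a point): centre of the upright black handle on the aluminium jaw: 20 mm diameter, 94 mm above the bench, top 24 mm higher, jaw plate (90 mm wide, 14 thick) 30 mm lower. x axis = clamp's x, the way the jaw slides back from the box (joint jaw grows); z up. With both joints 0 the pawl knob stands 73 mm to +x and 89 mm to -y of it
- seed_box_center (a point): centre of the loose wooden seed box, 100 (clamp x) x 84 x 58 mm, 0.6 kg, paper label on its lid, standing on the clamp's 12 mm thick grey base between a fixed aluminium end stop and the jaw; its top is 70 mm above the bench
- tub_clamp: the other clamp, same build, with a blue tub in it; not to be touched. Origin: underside centre of its 340 x 100 mm base, x along its length the way its jaw slides back, z up; tallest part its handle, to 118 mm. On both clamps the handle at jaw 0 lies 29 mm to -x of the base's centre

How it is judged:
By the outcome, as a careful person would: the job done as asked, in the order asked, and still so for the second after the job is handed in, with the robot touching nothing.
It also fails if it takes over 48 s, if anything falls off the work surface, if the arm or the gripper's body presses on something with over 40 N, if the wrist force passes 120 N, or if a joint passes its speed limit or range.

ROBOT

A 6-joint arm with a two-finger parallel gripper is mounted at the origin on the work surface. World frame = base frame: x ahead of the robot, y to its left, z up, the work surface at z = 0. Lengths are in mm, angles in rad, forces in N, time in s.
With the tool pointing down it reaches from about 325 to 775 mm from the base axis. Payload 5.5 kg.
Tool frame: the origin (TCP) lies between the finger pads; the fingertips stand 17 mm ahead of it and the grasp point (between the pads) lies 2 mm behind it (r.finger_overhang is the distance from the TCP to the fingertips, in mm); z points along the fingers, y is the direction in which the jaws open and shut (so a half turn about z gives the same grasp; the last joint's range is limited). The gripper opens to 88 mm and grips with 3 to 60 N. Pads are 20 mm wide; open, the fingers measure 115 mm over their backs; the gripper's body (75 mm by 178 mm) begins 61 mm behind the grasp point.
Start: joints at [-1.176, 0.091, 1.231, -0, 1.82, -0.057], TCP at [261.953, -539.812, 239.631] pointing down, gripper open.
Joint ranges: [-2.87, 2.87], [-0.86, 2.18], [0.17, 2.46], [-1.51, 4.65], [0.06, 2.69], [-2.65, 2.65]. Speed limits (rad/s): [2.57, 2.57, 3.01, 3.14, 3.14, 3.14].

INTERFACE

Orientations are given as [roll, pitch, yaw] about the fixed x, y, z axes, in that order (R = Rz(yaw) Ry(pitch) Rx(roll)).
In Python, from bench import r, eyes, models gives the robot as it stands.
- The arm moves only by the tool play_rows, never from a script. Its argument "steps" is a list of rows, each a list of 7 numbers: the turn, a rotation vector about the tool's x, y, z in degrees, then the shift along the tool's x, y, z in mm, then the opening, from 0 (shut) to 1 (fully open). A call has 1 to 12 rows; each row shifts and turns the commanded pose from where the row before left it, along the tool's axes as they then stand; what a row does not reach is not made up. A row lasts 1/12 s, in which the tool goes at most 41.7 mm and 7.16 degrees, less where a joint would pass 70% of its speed; a pose out of reach is approached as far as the arm can. A call is refused whole if a number of a shift passes 41.7 or a number of a turn 7.16, either way. A call with a gripper value outside its range is refused whole. The fingers move at their own pace and stop on an object; "squeeze" is the grip in N (left out, the last holds). Time passes only in rows, so rows that do not move let the fingers close. It gives the time, the measured TCP pose, the force and the opening at its end, in the units of the state.
- r.state(): the state, without advancing time (a new reading comes with each control period).
- eyes.capture(name): name is "scene" or "side" or "wrist"; returns the picture (384x512x3 uint8, red, green, blue); there is no depth.
- eyes.camera_model(name): a dict with "mtx" (3x3 intrinsics, pixels), "extrinsics" (4x4, takes a point from camera to world coordinates). Camera axes: x right, y up, looking along -z (the intrinsics and any distortion apply to the point x, -y, -z); pixel columns grow to the right and rows downward; lengths in mm; the calibration is good to about 2 mm. A picture is of the moment at which its call begins: read the wrist's pose just before it. camera_model takes no time and is no camera call; for the wrist camera it gives the pose at the moment of the call.
- r.job_done(): hands the job in, once; it reports no verdict.
Trained networks look in the newest picture that a camera, given by its name, has taken for a name from the list of things; names that differ only in an ending like _2 or _b are one class to them, and where a whole thing is asked for, a point or a joint stands for the part that bears it (a point fixed in the world has none). Each returns a list of dicts, best first, with "conf" (0 to 1); they miss things now and then, are a little off and sometimes report something else, mostly with a low value. They report only what shows in the picture. A call takes as long as a camera call.
- models.recognise(camera, target): "bbox" ([centre column, centre row, width, height] in pixels, round what is visible of it).
- models.trace(camera, target): "mask" (384x512 bool, what is visible of it) and "bbox" ([centre column, centre row, width, height] in pixels, round what is visible of it).
- models.pinpoint(camera, target): "at" ([column, row] in pixels: a listed point, or the origin of a listed thing).
The state is a dict: "time": time; "q": joint angles; "qd": joint speeds; "effort": joint torques, N m; "tool_pos": TCP position; "tcp_rot": TCP orientation; "force": force on the tool from outside, world axes, zero at the start; "torque": the same for the moment, N m; "gripper_width": finger opening in mm.
Only numpy, scipy, OpenCV 4.12 (cv2) and the standard library are available. Lean on these libraries where they do the work, as an engineer would, in place of code of your own. Each camera call takes 0.05 s, during which the arm holds its last target.

## Working session

There is one attempt and no reset: what is moved stays moved. The work goes in short steps, Python scripts to look and compute and a tool call to move; the robot and the scene stay as the last step left them, time stands still between calls to the robot, and variables do not carry over. Pictures are saved under pics/ and viewed, and the job is handed in when it is done.

Besides the shell and the picture viewer there is one more tool, called by a JSON object that holds its "fn" and its "kwargs", one argument or row to a line. play_rows: Moves the arm, as the interface text tells. Its arguments: {"type":"object","properties":{"steps":{"type":"array","items":{"type":"array","items":{"type":"number"}}},"squeeze":{"type":"number"}},"required":["steps"]}

```bash
mkdir -p pics; ls
cat > h.py <<'E'
import numpy as np, cv2
from bench import r, eyes, models
def cap(name,fn):
    im=eyes.capture(name); cv2.imwrite('pics/'+fn,im[:,:,::-1]); return im
E
python3 - <<'E'
from h import *
for c in ("scene","side"):
    cap(c,c+'0.png')
    m=eyes.camera_model(c); print(m)
    for t in ("pawl_knob","jaw_handle","seed_box_center","tub_clamp"):
        print(c,t,[(np.round(d['at'],1),round(d['conf'],2)) for d in models.pinpoint(c,t)])
print(r.state())
E
```

```text
pics
{'mtx': array([[374.64897586,   0.        , 253.08836562],
       [  0.        , 374.64897586, 183.59433471],
       [  0.        ,   0.        ,   1.        ]]), 'extrinsics': array([[-7.57780172e-01, -3.74485193e-01,  5.34350120e-01,
         9.87823230e+02],
       [ 6.52438842e-01, -4.46941854e-01,  6.12018412e-01,
         4.27611074e+02],
       [ 9.63160006e-03,  8.12406192e-01,  5.83012360e-01,
         5.36652235e+02],
       [ 0.00000000e+00,  0.00000000e+00,  0.00000000e+00,
         1.00000000e+00]])}
scene pawl_knob [(array([176.4, 158.6]), 0.72)]
scene jaw_handle [(array([220.1, 135.7]), 0.88)]
scene seed_box_center [(array([236.4, 146.2]), 0.68), (array([173.8, 155.9]), 0.55)]
scene tub_clamp [(array([339.2, 274.3]), 0.68)]
{'mtx': array([[374.40194753,   0.        , 254.98616634],
       [  0.        , 374.40194753, 189.86775913],
       [  0.        ,   0.        ,   1.        ]]), 'extrinsics': array([[ 9.40344662e-01,  2.29275160e-01, -2.51365902e-01,
         3.77041014e+02],
       [-3.40157354e-01,  6.19021979e-01, -7.07887536e-01,
        -5.38634332e+02],
[... 290 characters left out ...]
]
side tub_clamp [(array([227.5, 161.2]), 0.9)]
{'time': 0.5, 'q': array([-1.17572051e+00,  9.11157933e-02,  1.23073077e+00, -6.31137676e-06,
        1.81979283e+00, -5.66655458e-02]), 'qd': array([-0.00116557, -0.00010179,  0.002333  , -0.00184711, -0.00037452,
       -0.00136216]), 'effort': array([-8.07315555e-04, -4.45664871e+01, -4.06093025e+01,  6.97413809e-02,
        1.98884978e-02, -4.09699581e-06]), 'tool_pos': array([ 261.93815711, -539.81345166,  239.60436514]), 'tcp_rot': array([-3.14154565e+00,  3.46017088e-06,  4.51739804e-01]), 'force': array([ 1.51223988, -0.0043489 ,  1.03232854]), 'torque': array([ 0.03322685,  0.04468598, -0.02378217]), 'gripper_width': 88.07631700474558}
```

View pics/scene0.png

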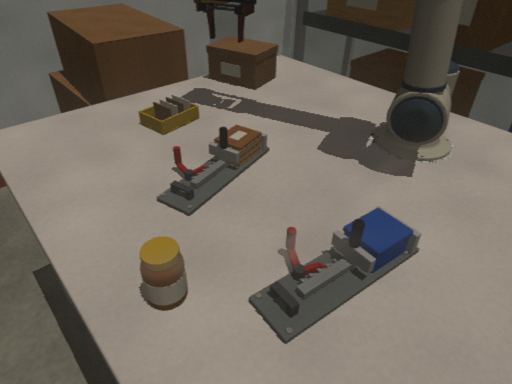

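View pics/side0.png

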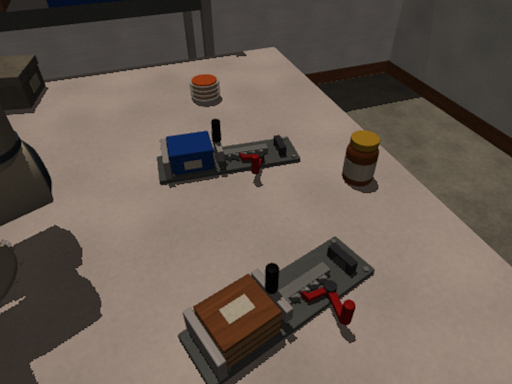

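```bash
cat >> h.py <<'E'
def onplane(c,uv,z):
    m=eyes.camera_model(c); E=m['extrinsics']; K=m['mtx']
    d=np.array([(uv[0]-K[0,2])/K[0,0],-(uv[1]-K[1,2])/K[1,1],-1.0])
    d=E[:3,:3]@d; o=E[:3,3]; return o+d*(z-o[2])/d[2]
def proj(c,p,m=None):
    m=m or eyes.camera_model(c); E=m['extrinsics']; K=m['mtx']
    q=E[:3,:3].T@(np.array(p)-E[:3,3]); return np.array([K[0,2]-K[0,0]*q[0]/q[2], K[1,2]+K[1,1]*q[1]/q[2]])
E
python3 - <<'E'
from h import *
h1=onplane("scene",(220.1,135.7),94);h2=onplane("side",(273.1,279.2),94)
k1=onplane("scene",(177.5,157.5),50);k2=onplane("side",(347,311.5),50)
print(h1,h2,k1,k2)
for h,k in((h1,k1),(h2,k2),((h1+h2)/2,(k1+k2)/2)):
    d=k-h; print(np.hypot(*d[:2]), np.degrees(np.arctan2(d[1],d[0])-np.arctan2(-89,73)))
print(np.hypot(73,89))
# side base corners
for c,ps in {"side":[(335,240),(373,268),(183,335)],"scene":[(163,196),(187,206),(271,150)]}.items():
    P=[onplane(c,p,12) for p in ps]; print(c,np.round(P))
for c in("scene","side"):
    for t in ("pawl_knob","jaw_handle"):
        for d in models.trace(c,t)[:2]: 
            print(c,t,d['conf'],d['bbox'])
t=onplane("side",(227.5,161.2),0);print('tub',t,onplane("scene",(339.2,274.3),0))
E
```

```text
[ 512.4373547 -242.450424    94.       ] [ 510.28711108 -239.44567633   94.        ] [ 612.45724905 -285.9961542    50.        ] [ 604.96302993 -302.21774924   50.        ]
109.08808314618263 27.113652225705437
113.59517044869773 17.095356270814094
110.91656204024116 22.002860591514832
115.10864433221339
side [[ 678. -144.   12.]
 [ 709. -225.   12.]
 [ 367. -233.   12.]]
scene [[ 697. -219.   12.]
 [ 674. -153.   12.]
 [ 366. -212.   12.]]
scene pawl_knob 0.63 [187.9, 162.6, 36.2, 29.8]
scene jaw_handle 0.89 [215.7, 156.3, 51.7, 62.0]
side pawl_knob 0.92 [327.5, 300.8, 54.3, 46.9]
side jaw_handle 0.74 [292.1, 292.9, 78.6, 58.4]
tub [561.63450344 181.92408501   0.        ] [561.35500124 183.37080957   0.        ]
```

Run:
```python
from h import *
cap("wrist",'w0.png'); print(eyes.camera_model("wrist"))
for c in("scene","side"):
    im=cv2.imread(f'pics/{c}0.png')
    x,y=((150,115) if c=="scene" else (175,225))
    cr=im[y:y+100,x:x+133] if c=="scene" else im[y:y+159,x:x+200]
    cv2.imwrite(f'pics/{c}0z.png',cv2.resize(cr,None,fx=6 if c=="scene" else 4-.3,fy=6 if c=="scene" else 4-.3,interpolation=cv2.INTER_CUBIC)[:600,:800])
```

```text
{'mtx': array([[316.42174128,   0.        , 260.79982887],
       [  0.        , 316.42174128, 190.63133127],
       [  0.        ,   0.        ,   1.        ]]), 'extrinsics': array([[ 4.36522239e-01,  8.72438094e-01,  2.19772854e-01,
         3.21651836e+02],
       [-8.99693138e-01,  4.23507187e-01,  1.05801328e-01,
        -5.10258837e+02],
       [-7.70274008e-04, -2.43912761e-01,  9.69796871e-01,
         3.84702672e+02],
       [ 0.00000000e+00,  0.00000000e+00,  0.00000000e+00,
         1.00000000e+00]])}
```

View pics/w0.png

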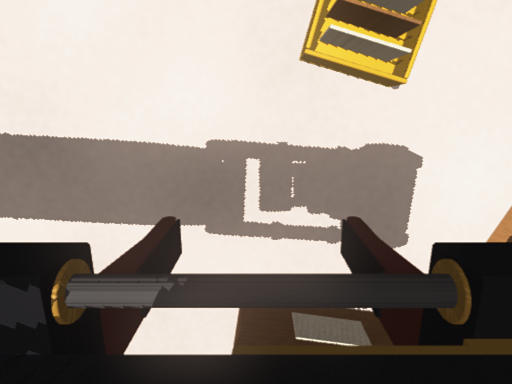

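View pics/side0z.png

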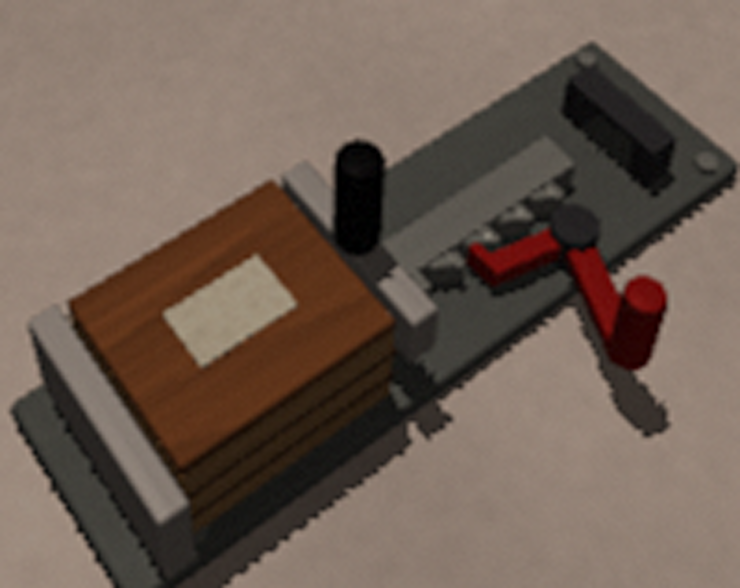

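View pics/scene0z.png

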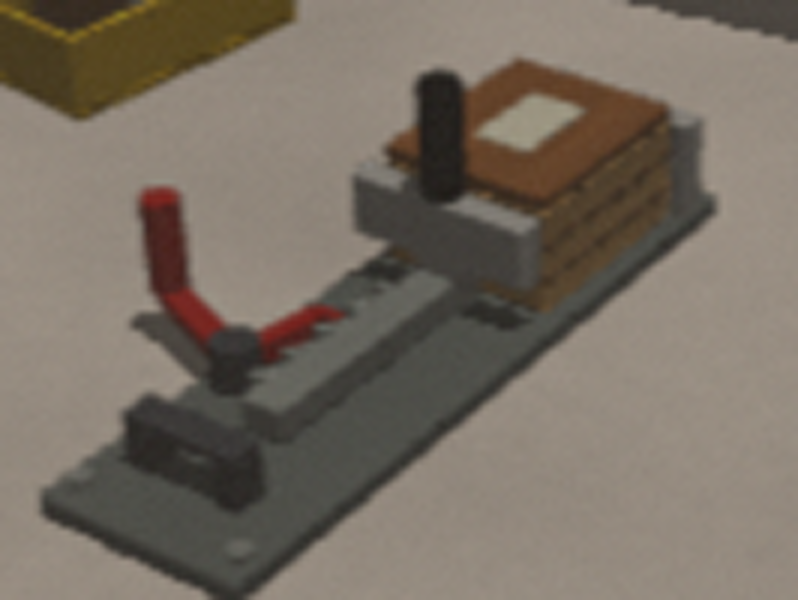

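```bash
cat > fit.py <<'E'
from h import *
from scipy.optimize import least_squares
ms={c:eyes.camera_model(c) for c in("scene","side")}
# clamp frame origin: base centre; handle at x=-29+jaw ; knob pivot
def world(P,p):
    x,y,t=P[:3]; c,s=np.cos(t),np.sin(t); return [x+c*p[0]-s*p[1],y+s*p[0]+c*p[1],p[2]]
def knob(a,z=50):
    # handle0 (-29,0); knob0=(44,-89); pivot=(70,-35)
    d=np.array([-26,-54.]);c,s=np.cos(a),np.sin(a); return [70+c*d[0]-s*d[1],-35+s*d[0]+c*d[1],z]
if __name__=="__main__":
    obs=[("scene",'k',(176.7,147)),("scene",'h',(223.2,128.3)),("side",'k',(349.3,304.2)),("side",'h',(272.3,266.4)),
     ("side",(170,50,12),(335.3,236.4)),("side",(170,-50,12),(374.5,270.4)),("side",(-170,50,12),(178.2,335.8)),
     ("scene",(170,-50,12),(157,197.8)),("scene",(170,50,12),(190.8,214)),("scene",(-170,50,12),(269,149))]
    def res(P):
        o=[]
        for c,p,uv in obs:
            if p=='k': p=knob(P[3],70)
            elif p=='h': p=[-29+P[4]*1000,0,118]
            # per-camera small bias allowed
            o+=list(proj(c,world(P,p),ms[c])-uv)
        return o+[ (P[3]-.04)/.04, (P[4]-.003)/.003]
    s=least_squares(res,[538,-231,.37,.04,.003],x_scale=[10,10,.1,.03,.003]); P=s.x
    print(P,np.degrees(P[2])); print(np.round(np.reshape(s.fun[:-2],(-1,2)),1))
    print('knob',world(P,knob(P[3])),'pivot',world(P,[70,-35,50]),'knob.9',world(P,knob(.9)),'handle',world(P,[-29+1000*P[4],0,94]))
E
python3 fit.py
```

```text
[ 5.34387132e+02 -2.28520924e+02  2.91666349e-01  4.40827538e-02
  3.63547530e-03] 16.711250826692222
[[-0.7 -0. ]
 [-1.1 -0.7]
 [-0.6 -0.5]
 [ 0.1  0.9]
 [-1.3 -1.7]
 [ 0.4 -1.9]
 [-1.7 -1. ]
 [-1.8 -1.1]
 [-1.9 -1.8]
 [-0.1 -2.6]]
knob [np.float64(604.7384317795459), np.float64(-301.4655667765571), 50] pivot [np.float64(611.4949565574311), np.float64(-241.9143335993523), 50] knob.9 [np.float64(652.0373325604049), np.float64(-286.05406341313216), 50] handle [np.float64(510.0938516435607), np.float64(-235.8144570786047), 94]
```

{"fn": "play_rows", "kwargs": {
  "steps": [
    [0,0,-6.73,0,0,0,1],
    [0,0,-6.73,0,0,0,1],
    [0,0,-6.73,0,0,0,1],
    [0,0,-6.73,0,0,0,1],
    [0,0,-6.73,0,0,0,1],
    [0,0,-6.73,0,0,0,1],
    [0,0,-6.73,0,0,0,1],
    [0,0,-6.73,0,0,0,1],
    [0,0,-6.73,0,0,0,1],
    [0,0,-6.73,0,0,0,1],
    [0,0,-6.73,0,0,0,1],
    [0,0,-6.73,0,0,0,1]
  ]
}}

```text
time: 1.75
tool_pos: [262.0, -539.8, 239.6]
tcp_rot: [-3.142, 0.0, 1.867]
force: [0.3, -0.4, 0.7]
gripper_width: 88.0
```

{"fn": "play_rows", "kwargs": {
  "steps": [
    [0,0,0,8,26,0,1],
    [0,0,0,8,26,0,1],
    [0,0,0,8,26,0,1],
    [0,0,0,8,26,0,1],
    [0,0,0,8,26,0,1],
    [0,0,0,8,26,0,1],
    [0,0,0,8,26,0,1],
    [0,0,0,8,26,0,1],
    [0,0,0,8,26,0,1],
    [0,0,0,8,26,0,1],
    [0,0,0,8,26,0,1],
    [0,0,0,8,26,0,1]
  ]
}}

```text
time: 2.75
tool_pos: [534.4, -357.5, 239.7]
tcp_rot: [3.142, 0.0, 1.861]
force: [-0.2, -0.7, 0.2]
gripper_width: 88.0
```

Run:
```python
from h import *
print(r.state()['tool_pos'],r.state()['tcp_rot']); m=eyes.camera_model("wrist")
cap("wrist",'w1.png')
from fit import *
P=[534.4,-228.5,.2917]
for n,p in dict(knob70=knob(.044,70),pivot=(70,-35,32),h118=(-25.4,0,118),c1=(170,50,12),c2=(170,-50,12)).items(): print(n,proj("wrist",world(P,p),m))
for t in ("pawl_knob","jaw_handle"): print(t,models.pinpoint("wrist",t))
```

```text
[ 534.42092108 -357.54381694  239.70653129] [3.14150695e+00 1.57408253e-04 1.86136617e+00]
knob70 [344.79580412 145.83137214]
pivot [361.04861587  90.02922182]
h118 [275.39029218  35.61378445]
c1 [455.64752281   7.17618156]
c2 [442.56704317 104.87304952]
pawl_knob [{'at': [338.3, 141.3], 'conf': 0.64}]
jaw_handle [{'at': [270.6, 38.3], 'conf': 0.65}]
```

View pics/w1.png

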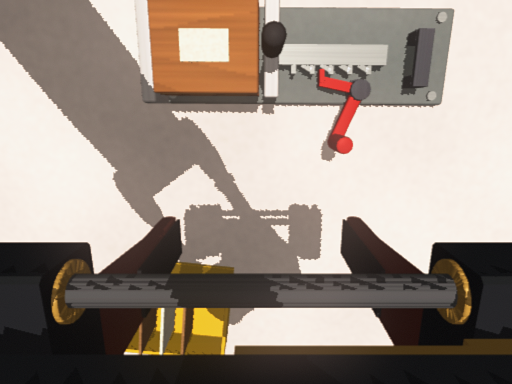

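{"fn": "play_rows", "kwargs": {
  "steps": [
    [0,0,0,11.2,27.8,0,1],
    [0,0,0,11.2,27.8,0,1],
    [0,0,0,11.2,27.8,0,1],
    [0,0,0,0,0,30,0.8],
    [0,0,0,0,0,30,0.6],
    [0,0,0,0,0,30,0.6],
    [0,0,0,0,0,30,0.6],
    [0,0,0,0,0,25,0.6],
    [0,0,0,0,0,22,0.6],
    [0,0,0,0,0,20,0.6],
    [0,0,0,0,0,0,0.6]
  ],
  "squeeze": 5
}}

```text
time: 3.82
tool_pos: [600.3, -302.2, 46.8]
tcp_rot: [-3.135, -0.006, 1.86]
force: [-1.4, -0.3, -1.9]
gripper_width: 52.5
```

{"fn": "play_rows", "kwargs": {
  "steps": [
    [0,0,0,0,0,0,0.4],
    [0,0,0,0,0,0,0.3],
    [0,0,0,0,0,0,0.2],
    [0,0,0,0,0,0,0.1],
    [0,0,0,0,0,0,0.1],
    [0,0,0,0,0,0,0.1],
    [0,0,0,0,0,0,0.1]
  ],
  "squeeze": 5
}}

```text
time: 4.4
tool_pos: [604.2, -302.6, 53.8]
tcp_rot: [3.14, 0.001, 1.861]
force: [0.2, -0.7, 2.7]
gripper_width: 17.8
```

{"fn": "play_rows", "kwargs": {
  "steps": [
    [0,0,0,-2,5.1,0,0.1],
    [0,0,0,-1.6,5.1,0,0.1],
    [0,0,0,-1,5.1,0,0.1],
    [0,0,0,-0.5,5.1,0,0.1],
    [0,0,0,-0.1,5.1,0,0.1],
    [0,0,0,0.4,5.1,0,0.1],
    [0,0,0,0.8,5.1,0,0.1],
    [0,0,0,1.3,5.1,0,0.1],
    [0,0,0,1.6,5.1,0,0.1],
    [0,0,0,2.2,5,0,0.1],
    [0,0,0,0,0,0,0.1],
    [0,0,0,0,0,0,0.1]
  ]
}}

```text
time: 5.4
tool_pos: [651.3, -287.0, 52.1]
tcp_rot: [-3.139, -0.0, 1.861]
force: [-5.4, -3.4, 3.5]
gripper_width: 17.5
```

{"fn": "play_rows", "kwargs": {
  "steps": [
    [0,0,0,0,0,0,0.3],
    [0,0,0,0,0,0,0.5],
    [0,0,0,0,0,0,0.6],
    [0,0,0,0,0,-20,0.6],
    [0,0,0,0,0,-30,0.8],
    [0,0,0,0,0,-30,1],
    [0,0,0,0,0,-30,1],
    [0,0,0,0,0,-30,1],
    [0,0,0,0,-15,0,1],
    [0,0,0,0,-15,0,1],
    [0,0,0,0,0,0,1]
  ]
}}

```text
time: 6.32
tool_pos: [622.5, -295.9, 193.8]
tcp_rot: [3.141, 0.001, 1.861]
force: [-0.1, 0.3, -0.2]
gripper_width: 86.3
```

Run:
```python
from h import *
from fit import *
print(r.state()['tool_pos'],r.state()['tcp_rot']); m=eyes.camera_model("wrist")
cap("wrist",'w2.png'); cap("side",'s2.png')
P=[534.4,-228.5,.2917]
for a in(.8,.9): print(a,proj("wrist",world(P,knob(a,70)),m),proj("side",world(P,knob(a,70))))
print(proj("wrist",world(P,(-25.4,0,118)),m))
```

```text
[ 622.46272444 -295.8560495   193.76985316] [3.14077127e+00 1.02193828e-03 1.86054376e+00]
0.8 [289.67495319 191.4079146 ] [369.58588974 288.67479744]
0.9 [296.03297162 188.80190965] [370.80266438 285.74770253]
[122.91486077  75.52326286]
```

View pics/w2.png

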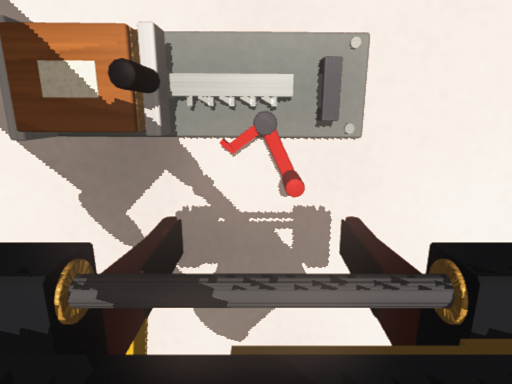

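View pics/s2.png

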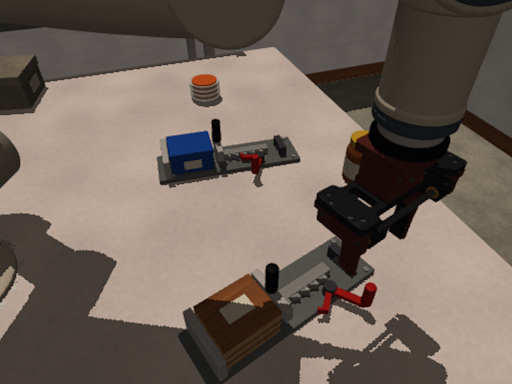

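{"fn": "play_rows", "kwargs": {
  "steps": [
    [0,0,0,15,-15,0,1],
    [0,0,0,25,-25,0,1],
    [0,0,0,25,-25,0,1],
    [0,0,0,15,-15,0,1],
    [0,0,0,9.8,-10.4,0,0.8],
    [0,0,0,0,0,20,0.7],
    [0,0,0,0,0,25,0.7],
    [0,0,0,0,0,20,0.7],
    [0,0,0,0,0,15,0.7],
    [0,0,0,0,0,10,0.7],
    [0,0,0,0,0,0,0.6],
    [0,0,0,0,0,0,0.5]
  ],
  "squeeze": 10
}}

```text
time: 7.42
tool_pos: [511.2, -234.8, 102.2]
tcp_rot: [-3.141, -0.001, 1.862]
force: [0.1, 1.0, 0.7]
gripper_width: 51.5
```

{"fn": "play_rows", "kwargs": {
  "steps": [
    [0,0,0,0,0,0,0.4],
    [0,0,0,0,0,0,0.3],
    [0,0,0,0,0,0,0.2],
    [0,0,0,0,0,0,0.1],
    [0,0,0,0,0,0,0.1],
    [0,0,0,0,0,0,0.1]
  ]
}}

```text
time: 7.92
tool_pos: [510.9, -235.6, 103.5]
tcp_rot: [-3.142, 0.001, 1.861]
force: [-3.0, -0.8, 4.1]
gripper_width: 20.0
```

{"fn": "play_rows", "kwargs": {
  "steps": [
    [0,0,0,0,3,0,0.1],
    [0,0,0,0,6,0,0.1],
    [0,0,0,0,7,0,0.1],
    [0,0,0,0,7,0,0.1],
    [0,0,0,0,7,0,0.1],
    [0,0,0,0,7,0,0.1],
    [0,0,0,0,7,0,0.1],
    [0,0,0,0,7,0,0.1],
    [0,0,0,0,7,0,0.1],
    [0,0,0,0,6,0,0.1],
    [0,0,0,0,3,0,0.1],
    [0,0,0,0,0,0,0.1]
  ]
}}

```text
time: 8.92
tool_pos: [576.6, -216.4, 103.5]
tcp_rot: [3.14, 0.002, 1.861]
force: [0.7, -2.9, 4.0]
gripper_width: 19.7
```

{"fn": "play_rows", "kwargs": {
  "steps": [
    [0,0,0,0,1,0,0.1],
    [0,0,0,0,1,0,0.1],
    [0,0,0,0,0,0,0.1],
    [0,0,0,0,0,0,0.1]
  ]
}}

```text
time: 9.25
tool_pos: [577.7, -216.1, 103.5]
tcp_rot: [3.14, 0.002, 1.861]
force: [-1.7, -3.7, 5.2]
gripper_width: 19.9
```

{"fn": "play_rows", "kwargs": {
  "steps": [
    [0,0,0,0,1,0,0.1],
    [0,0,0,0,1,0,0.1],
    [0,0,0,0,0,0,0.1],
    [0,0,0,0,0,0,0.1]
  ]
}}

```text
time: 9.58
tool_pos: [578.2, -215.9, 103.5]
tcp_rot: [-3.14, 0.001, 1.86]
force: [-6.8, -3.8, 7.6]
gripper_width: 19.9
```

{"fn": "play_rows", "kwargs": {
  "steps": [
    [0,0,0,0,1,0,0.1],
    [0,0,0,0,1,0,0.1],
    [0,0,0,0,0,0,0.1],
    [0,0,0,0,0,0,0.1]
  ]
}}

```text
time: 9.92
tool_pos: [578.4, -215.9, 103.4]
tcp_rot: [-3.135, 0.001, 1.859]
force: [-14.0, -4.8, 10.5]
gripper_width: 19.9
```

At the stop: the force climbs and the position holds. I'll release and retreat upward.

{"fn": "play_rows", "kwargs": {
  "steps": [
    [0,0,0,0,-2,0,0.1],
    [0,0,0,0,-1,0,0.3],
    [0,0,0,0,0,0,0.5],
    [0,0,0,0,0,0,0.7],
    [0,0,0,0,0,0,0.7],
    [0,0,0,0,0,-15,0.7],
    [0,0,0,0,0,-30,0.7],
    [0,0,0,0,0,-30,0.7],
    [0,0,0,0,0,-30,0.7],
    [0,0,0,0,0,-30,0.7],
    [0,0,0,-30,0,0,0.7],
    [0,0,0,-30,0,0,0.7]
  ]
}}

```text
time: 10.92
tool_pos: [596.9, -272.1, 241.9]
tcp_rot: [3.136, 0.004, 1.865]
force: [0.4, -0.1, -0.7]
gripper_width: 61.2
```

{"fn": "play_rows", "kwargs": {
  "steps": [
    [0,0,0,-35,0,0,0.7],
    [0,0,0,-35,0,0,0.7],
    [0,0,0,-20,0,0,0.7],
    [0,0,0,0,0,0,0.7],
    [0,0,0,0,0,0,0.7]
  ]
}}

```text
time: 11.33
tool_pos: [621.1, -359.3, 235.8]
tcp_rot: [-3.14, -0.002, 1.86]
force: [-0.1, 0.4, -0.5]
gripper_width: 61.0
```

Run:
```python
from h import *
from fit import *
print(r.state()['tool_pos'],r.state()['force']); m=eyes.camera_model("wrist")
cap("wrist",'w3.png'); cap("side",'s3.png');cap("scene",'c3.png')
P=[534.4,-228.5,.2917]
for j in(70,75):
  p=world(P,(-29+j,0,118)); print(j,proj("wrist",p,m),proj("side",p),proj("scene",p))
print(proj("wrist",world(P,knob(.9,70)),m))
```

```text
[ 621.13662751 -359.32450255  235.82760705] [-0.11601801  0.42790386 -0.49302161]
70 [254.21069641  -4.09593086] [306.75845658 245.82343488] [204.90268717 138.72940155]
75 [260.94071233  -4.1152124 ] [309.19899548 244.29590674] [203.53190468 139.61503883]
[313.51632128 117.48103953]
```

View pics/w3.png

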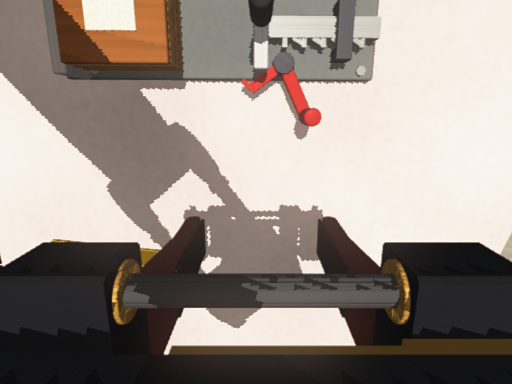

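View pics/s3.png

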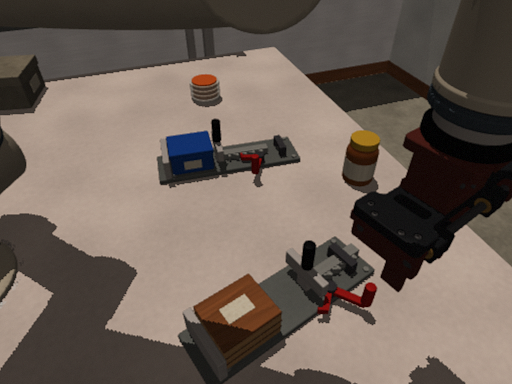

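View pics/c3.png

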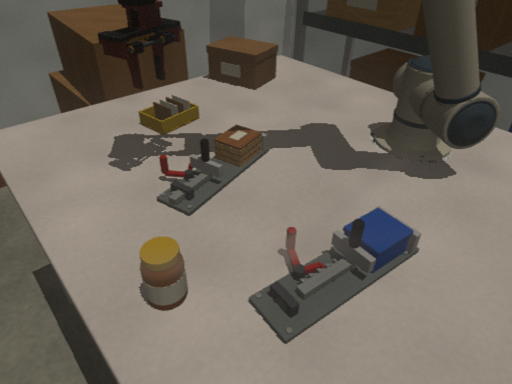

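```bash
python3 -c "
from bench import r
print(r.job_done())"
```

```text
the job is handed in; nothing more can be done
None
```

The clamp with the wooden box is released: I flipped its red pawl lever right over, then slid the jaw back to the end of its travel. I handed the job in at about 11.5 s of the 48 s allowed.

- **Pawl:** after I let go, the knob showed at pixel (312, 117) in the wrist picture. The position expected for 0.9 rad was (313.5, 117.5).
- **Jaw:** I pulled the handle until it stopped moving and the force rose to about 14 N along the pull. Afterwards the handle stood near column 261 in the wrist picture, where 75 mm of travel should put it. Its top was out of view there, so only the column could be compared; the handle in the side picture looked close to the expected spot.
- **Box and other clamp:** the last scene and side pictures show the wooden box in its place and the blue-tub clamp as it was at the start. The gripper was clear above the bench, with forces near 0.

None of the final checks failed or disagreed. The highest force read was about 18 N, with the jaw held at its stop.

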